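# Rake the turning blanks into rows against a sprung stop

### The job

Take the wooden rake and comb the four loose sticks in the tray against the sprung stop bar at its near end, so that they lie flat, side by side and touching, in parallel rows along the bar; with the rake, press the pack gently until the bar gives about 3 mm, hold it there for a second, then ease off without jerking. Stand the rake upright on the bench outside the tray and let go. Touch the sticks and the bar with nothing but the rake, and leave the other things on the bench where they are.

Things in the scene. Friction and masses are not known exactly. Their poses are not given: they have to be found in the camera images.
- tray: flat wooden tray fixed to the bench, open at its far (+x) end; origin on the bench in line with the sticks' area, x pointing from the stop bar to the open end, y along the rows. Plywood floor 8 mm thick, from x = -134 to +126 mm and y = -125 to +125 mm; its two sides (inner faces at y = +-113 mm) and its near end wall (x = -134 to -122 mm) are 12 mm thick and rise 24 mm above the bench
- stop_face (a point): middle of the foot of the stop bar's face that meets the sticks, at floor height; at rest 100 mm from the tray's origin towards -x. The dark bar is 200 mm long along the tray's y, 14 mm thick and stands 17 mm above the tray floor
- stop (a joint): how far the stop bar has been pressed in, m, towards the tray's -x; 0 at rest, end of travel 0.006. Its springs start to give at 4 N and then take 3 N more for each mm (about 13 N at 3 mm); it returns by itself. The bar and its springs are spoiled if it is driven in more than about one and a half mm beyond the 3 mm asked for
- rake: wooden rake, 180 g or so, standing on its tines; origin at the centre of its underside, y along its head, z up. Nine tines, 16 mm thick (x), 8 mm wide, 20 mm apart, 19 mm long, in one row 168 mm long; above them the head, 24 x 172 mm, from 18 to 28 mm high; in its middle an upright handle 26 x 26 mm square reaching from 28 to 80 mm high, with a thin cap, 30 mm square, up to 85 mm. The same after a half turn
- stick1: square turning blank (plain wooden stick) 14 x 14 x 110 mm, 30 g or so, lying flat in the tray; origin at the centre of its underside, y along its length, z up
- stick2: square turning blank (plain wooden stick) 14 x 14 x 110 mm, 30 g or so, lying flat in the tray; origin at the centre of its underside, y along its length, z up
- stick3: square turning blank (plain wooden stick) 14 x 14 x 110 mm, 30 g or so, lying flat in the tray; origin at the centre of its underside, y along its length, z up
- stick4: square turning blank (plain wooden stick) 14 x 14 x 110 mm, 30 g or so, lying flat in the tray; origin at the centre of its underside, y along its length, z up
- plane: bystander: metal hand plane 180 x 50 mm, 85 mm high, to be left alone; origin at the centre of its sole
- finial: bystander: turned wooden finial on a 40 mm square foot, 96 mm high, to be left alone; origin under its foot
- square: bystander: try square lying flat, wooden stock 110 mm along y and steel blade 150 mm towards +x, 16 mm high, to be left alone; origin under the stock's middle
Things that resemble listed ones, but are neither listed nor needed, are in the scene too. Leave any green or turquoise look-alike of the rake alone.

How it is judged:
On the way, in this order (a step that is already met when the one before it is completed fails the run):
1. the rake is lifted off the bench (height (world z) of rake above 0.03 m), for 0.1 s.
2. the sticks lie flat in parallel rows against the stop bar, and the rake presses the pack so that the bar gives between 1.5 and 4.5 mm for half a second (angle between the y axis of each of stick1, stick2, stick3, stick4 and the y axis of tray, either way round below 0.07 rad and x of each of stick1, stick2, stick3, stick4 in the frame of tray below -0.043 m and z of each of stick1, stick2, stick3, stick4 in the frame of tray below 0.012 m and value of joint stop between 0.0015 and 0.0045 m and (contact force between rake and stick1 above 2 N or contact force between rake and stick2 above 2 N or contact force between rake and stick3 above 2 N or contact force between rake and stick4 above 2 N)), for 0.5 s.
At the end, for the whole second after the job is handed in: All four sticks lie flat on the tray floor, parallel to the stop bar within 0.07 rad, packed side by side against it (gaps under 8 mm in all), the bar relaxed, and the rake stands upright on the bench outside the tray, everything at rest (angle between the y axis of each of stick1, stick2, stick3, stick4 and the y axis of tray, either way round below 0.07 rad and x of each of stick1, stick2, stick3, stick4 in the frame of tray below -0.043 m and z of each of stick1, stick2, stick3, stick4 in the frame of tray below 0.012 m and height (world z) of rake below 0.004 m and angle between rake's own z axis and vertical below 0.1 rad and linear speed of each of rake, stick1, stick2, stick3, stick4 below 0.02 m/s and value of joint stop below 0.0015 m); the robot touches nothing.
It fails at once if the stop bar is driven in more than 4.5 mm (value of joint stop above 0.0046 m).
It fails at once if the fingers or arm touch the sticks or the stop bar (contact force between any of the fingers, the arm and stick1 above 1 N or contact force between any of the fingers, the arm and stick2 above 1 N or contact force between any of the fingers, the arm and stick3 above 1 N or contact force between any of the fingers, the arm and stick4 above 1 N or contact force between any of the fingers, the arm and stop above 1 N).
It fails at once if a bystander is moved more than 20 mm (distance of any of plane, finial, square from where it was at the start of the episode above 0.02 m).
It also fails if it takes over 72 s, if anything falls off the work surface, if the arm or the gripper's body presses on something with over 40 N, if the wrist force passes 120 N, or if a joint passes its speed limit or range.

### The arm

A 6-joint arm with a two-finger parallel gripper is mounted at the origin on the work surface. World frame = base frame: x ahead of the robot, y to its left, z up, the work surface at z = 0. Lengths are in m, angles in rad, forces in N, time in s.
With the tool pointing down it reaches from about 0.375 to 0.9 m from the base axis. Payload 3.1 kg.
Tool frame: the origin (TCP) lies between the finger pads; the fingertips stand 22 mm ahead of it and the grasp point (between the pads) lies 3 mm ahead of it; z points along the fingers, y is the direction in which the jaws open and shut (so a half turn about z gives the same grasp; the last joint's range is limited). The gripper opens to 85 mm and grips with 20 to 120 N. Pads are 22 mm wide; open, the fingers measure 114 mm over their backs; the gripper's body (76 mm by 85 mm) begins 54 mm behind the grasp point. The pads swing forward as they close: fully open they stand 13 mm farther back than shut.
Start: joints at [-1.395, 0.527, 1.433, -0, 1.181, -0.178], TCP at [0.217, -0.586, 0.253] pointing down, gripper open.
Joint ranges: [-3.08, 3.08], [-0.75, 2.2], [0.22, 2.44], [-1.43, 4.57], [0, 2.65], [-2.85, 2.85]. Speed limits (rad/s): [2.79, 2.79, 3.14, 3.14, 3.14, 3.14].

### API

Orientations are given as a unit quaternion [x, y, z, w].
In Python, from station import status, snapshot, manip gives the robot as it stands.
- The arm moves only by the tool move_arm, never from a script. Its argument "plan" is a list that holds one entry, the list of rows, each a list of 7 numbers: the turn, a rotation vector about the tool's x, y, z scaled (see below), then the shift along the tool's x, y, z scaled (see below), then the closure, from 0 (fully open) to 1 (shut). A call has exactly 8 rows; each row is the pose to reach, as a shift and turn from the pose commanded when the call began, along the tool's axes at that moment; what a row does not reach only later rows make up. The controller multiplies each number of a shift by 100 mm and each number of a turn by pi/4 rad. A row lasts 1/8 s, in which the tool goes at most 62.5 mm and 10.7 degrees, less where a joint would pass 70% of its speed; a pose out of reach is approached as far as the arm can. A call with a number of a shift or a turn outside -1 to 1 is refused whole. A call with a gripper value outside its range is refused whole. The fingers move at their own pace and stop on an object; "force" is the grip in N (left out, the last holds). Time passes only in rows, so rows that repeat a pose let the fingers close, or fill a call up. It gives the time, the measured TCP pose, the force and the opening at its end, in the units of the state.
- status.sense(): the state, without advancing time (a new reading comes with each control period).
- snapshot(name): name is "scene" or "top"; returns a dict with "img" (420x560x3 uint8, red, green, blue), "depth" (420x560 float32, m along the optical axis (not along the pixel's ray), 0 where there is no reading), "mtx" (3x3 intrinsics, pixels), "T" (4x4, takes a point from camera to world coordinates). Camera axes: x right, y up, looking along -z (the intrinsics and any distortion apply to the point x, -y, -z); pixel columns grow to the right and rows downward; lengths in m; the calibration is good to about 2 mm. A picture is of the moment at which its call begins.
- manip.sign_off(): hands the job in, once; it reports no verdict.
The state is a dict: "t": time; "q": joint angles; "qd": joint speeds; "tau": joint torques, N m; "tcp_pos": TCP position; "tool_rot": TCP orientation; "force": force on the tool from outside, world axes, zero at the start; "ft_torque": the same for the moment, N m; "finger_gap": opening from 0.0 (shut) to 1.0 (fully open).
Only numpy, scipy, OpenCV 4.12 (cv2) and the standard library are available. Lean on these libraries where they do the work, as an engineer would, in place of code of your own. Each camera call takes 0.05 s, during which the arm holds its last target. There are 200 camera calls.

## Working session

There is one attempt and no reset: what is moved stays moved. The work goes in short steps, Python scripts to look and compute and a tool call to move; the robot and the scene stay as the last step left them, time stands still between calls to the robot, and variables do not carry over. Pictures are saved under pics/ and viewed, on a budget of 10 in all, crops included, one or two more only if the job needs it, and the job is handed in when it is done.

Besides the shell and the picture viewer there is one more tool, called after "Emit:" as a command line: name --argument value ..., lists and objects as JSON in quotes. move_arm: Moves the arm, as the interface text tells. Its arguments: {"type":"object","properties":{"plan":{"type":"array"},"force":{"type":"number"}},"required":["plan"]}

```bash
ls; mkdir -p pics; python3 - <<'E'
from station import status, snapshot
import cv2,numpy as np
s=status.sense();print(s)
for n in("scene","top"):
    d=snapshot(n);np.savez(f"{n}0.npz",**d)
    cv2.imwrite(f"pics/{n}0.png",d["img"][:,:,::-1]);print(d["mtx"],d["T"],[k for k in d])
E
```

```text
pics
{'t': 0.0, 'q': array([-1.39548148e+00,  5.28485261e-01,  1.43395396e+00,  9.10107159e-06,
        1.18137918e+00, -1.78494211e-01]), 'qd': array([ 0.00084608, -0.0009385 , -0.00062853,  0.00105088, -0.00055952,
        0.00044415]), 'tau': array([ 8.95195990e-04, -4.42347944e+01, -1.78021055e+01, -1.82599242e-04,
        8.29073426e-03,  1.19605642e-05]), 'tcp_pos': array([ 0.21645677, -0.58558433,  0.2523054 ]), 'tool_rot': array([ 9.84392855e-01,  1.75981444e-01,  5.97702606e-06, -1.11286554e-03]), 'force': array([-0.48830512, -0.71288987, -0.06245564]), 'ft_torque': array([0.01419646, 0.00151892, 0.08835802]), 'finger_gap': 1.001940449319898}
[[404.09544975   0.         278.85836678]
 [  0.         404.09544975 216.81653643]
 [  0.           0.           1.        ]] [[ 0.25517541 -0.52348391  0.81292688  1.43434096]
 [ 0.9666903   0.15541466 -0.2033621  -0.18452487]
 [-0.01988397  0.83774154  0.54570481  0.64186971]
 [ 0.          0.          0.          1.        ]] ['img', 'depth', 'mtx', 'T']
[[422.05628417   0.         277.5928128 ]
 [  0.         422.05628417 210.20063791]
 [  0.           0.           1.        ]] [[-0.00999913  0.9972125  -0.07394079  0.47910011]
 [-0.99990138 -0.00924205  0.01057397  0.03048791]
 [ 0.00986113  0.07403923  0.99720657  0.95240684]
 [ 0.          0.          0.          1.        ]] ['img', 'depth', 'mtx', 'T']
```

View pics/top0.png

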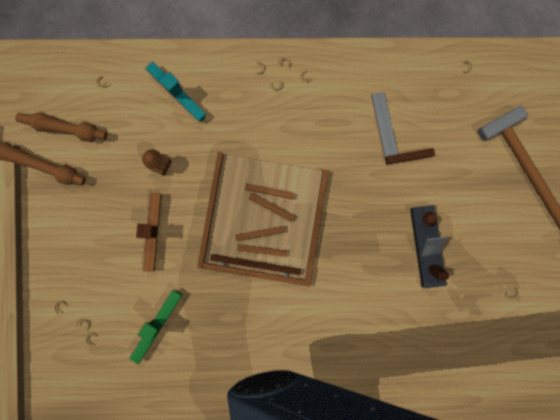

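View pics/scene0.png

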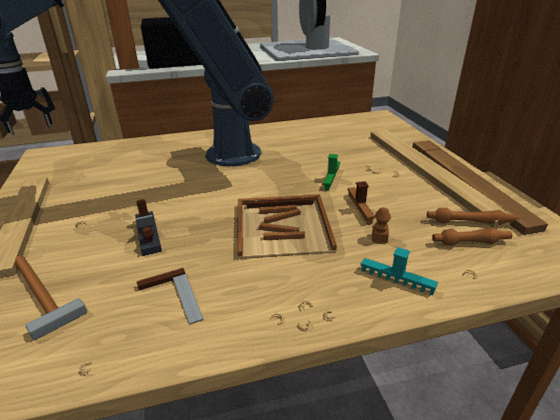

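Top view: the wooden rake is at (150,232). The turquoise (177,92) and green (156,326) ones are look-alikes, and the finial is at (155,160). The tray is centred near (265,220), with its dark bar at (255,265) and sticks at (270,191), (272,207), (262,234), (263,250). Next I'll measure these and crop the rake to confirm it.

```bash
cat > h.py <<'E'
import numpy as np,cv2
def pts(d):
    z=d["depth"];h,w=z.shape;K=d["mtx"];v,u=np.mgrid[:h,:w]
    P=np.stack([(u-K[0,2])/K[0,0]*z,-(v-K[1,2])/K[1,1]*z,-z,np.ones_like(z)],-1)
    return (P@d["T"].T)[...,:3]
def rect(P,m,off=(0,0),minpx=60):
    n,l,st,_=cv2.connectedComponentsWithStats(m.astype(np.uint8))
    for i in range(1,n):
        if st[i,4]<minpx: continue
        xy=P[l==i]; (c,s,a)=cv2.minAreaRect((xy[:,:2]*1000).astype(np.float32))
        b=cv2.boxPoints((c,s,a)); e=max([b[1]-b[0],b[2]-b[1]],key=np.linalg.norm)
        ang=np.degrees(np.arctan2(e[1],e[0]))%180
        print("px",(st[i,:2]+off).tolist(),st[i,2:].tolist(),"c mm",np.round(c,1),"size",np.round(sorted(s),1),"long axis deg",round(ang,1),"z",np.round(np.percentile(xy[:,2]*1000,[5,50,95]),1),"mean",np.round(xy[:,:2].mean(0)*1000,1))
E
python3 - <<'E'
import numpy as np,cv2
from h import *
d=dict(np.load("top0.npz"));P=pts(d);Z=P[...,2]
print("bench z",np.median(Z[300:340,40:100]))
S=np.zeros(Z.shape,bool);S[145:300,125:340]=1
rr=lambda x0,x1,y0,y1:(slice(y0,y1),slice(x0,x1))
def R(name,x0,x1,y0,y1,a,b,mp=60):
    print(name);s=rr(x0,x1,y0,y1);rect(P[s],(Z[s]>a)&(Z[s]<b),(x0,y0),mp)
R("tray outer",195,335,148,290,.0045,.035,500)
R("inside>15",195,335,148,290,.0155,.04,40)
R("rake head",130,170,188,275,.022,.036)
R("rake cap",130,170,188,275,.075,.1,20)
R("finial",135,180,140,180,.01,.2)
R("green",120,190,285,370,.02,.2)
c=d["img"][180:280,120:220,::-1];a=cv2.resize(c,None,fx=4,fy=4,interpolation=2)
c=d["img"][150:290,200:340,::-1];b=cv2.resize(c,(400,400),interpolation=2)
cv2.imwrite("pics/crop.png",np.hstack([a,b]))
E
```

```text
bench z 0.0015057965639585502
tray outer
px [197, 152] [132, 135, 13155] c mm [532.4  52.6] size [258.3 266. ] long axis deg 169.3 z [ 6.3  9.7 26.1] mean [528.5  54.1]
inside>15
px [197, 152] [131, 135, 2608] c mm [530.3  53.5] size [250.3 259.6] long axis deg 169.9 z [20.9 24.9 27.8] mean [477.4  63.6]
px [245, 184] [49, 16, 326] c mm [590.9  39.3] size [ 14.3 109.6] long axis deg 77.9 z [19.7 22.7 25.1] mean [590.6  39. ]
px [248, 193] [47, 29, 324] c mm [555.6  35.7] size [ 14.2 110.2] long axis deg 61.0 z [19.7 22.7 25.3] mean [555.3  35.5]
px [235, 226] [50, 15, 320] c mm [498.1  60.7] size [ 14.  109.6] long axis deg 99.7 z [20.3 22.7 25.1] mean [498.1  60.7]
px [237, 245] [50, 12, 323] c mm [460.   56.8] size [ 13.9 109.6] long axis deg 82.4 z [20.  22.6 25.4] mean [460.   56.7]
rake head
px [143, 193] [18, 79, 773] c mm [503.2 296.4] size [ 25.3 172. ] long axis deg 175.5 z [25.3 28.8 31.7] mean [502.5 295.6]
rake cap
px [136, 224] [16, 15, 219] c mm [503.3 296.7] size [29.1 30.2] long axis deg 88.0 z [83.2 85.8 88.2] mean [503.2 296. ]
finial
px [142, 149] [29, 27, 490] c mm [655.8 285.6] size [40.9 41.3] long axis deg 65.1 z [18.1 76.  94.2] mean [651. 279.]
green
px [129, 290] [53, 75, 1036] c mm [299.4 286.5] size [ 30.3 173.5] long axis deg 148.3 z [26.4 30.3 87.3] mean [302.1 283.6]
```

View pics/crop.png

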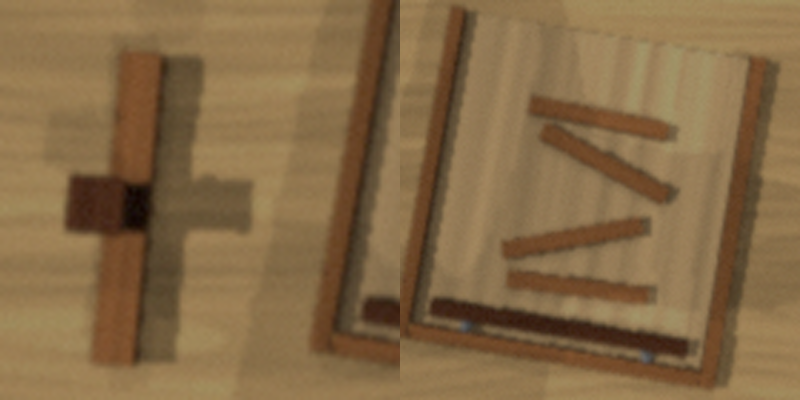

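The rake is confirmed: plain wood with a dark cap, its centre at (503,296) mm and the cap at 85 mm. Next I'll fit the tray frame.

```bash
cat >> h.py <<'E'
def tofr(P,o,a):
    c,s=np.cos(a),np.sin(a);d=P[...,:2]-o
    return np.stack([d[...,0]*c+d[...,1]*s,-d[...,0]*s+d[...,1]*c],-1)
def shift(dx,dy,dz,psi):
    "world shift mm -> tool units; psi deg = yaw of tool x"
    c,s=np.cos(np.radians(psi)),np.sin(np.radians(psi))
    return np.round(np.array([dx*c+dy*s,dx*s-dy*c,-dz])/100,3)
def tool():
    from station import status
    from scipy.spatial.transform import Rotation as R
    s=status.sense();M=R.from_quat(s["tool_rot"]).as_matrix()
    print("t",round(s["t"],2),"tcp mm",np.round(s["tcp_pos"]*1000,1),"psi",round(np.degrees(np.arctan2(M[1,0],M[0,0])),2),"zdown",np.round(M[:,2],3),"F",np.round(s["force"],2),"gap",round(s["finger_gap"],3),"q",np.round(s["q"],2))
    return s
E
python3 - <<'E'
import numpy as np
from h import *
d=dict(np.load("top0.npz"));P=pts(d);P[...,2]-=.0015;Z=P[...,2]
o=np.array([.5345,.0525]);
S=np.zeros(Z.shape,bool);S[145:300,190:345]=1
Q=P[S];a=np.radians(-10.4)
for it in range(3):
    T=tofr(Q,o,a);hi=(Q[:,2]>.019)&(Q[:,2]<.03)
    L=hi&(abs(T[:,1]-.119)<.008)&(abs(T[:,0])<.115);Rr=hi&(abs(T[:,1]+.119)<.008)&(abs(T[:,0])<.115)
    B=hi&(abs(T[:,0]+.107)<.011)&(abs(T[:,1])<.09);W=hi&(abs(T[:,0]+.128)<.007)&(abs(T[:,1])<.1)
    l=[np.polyfit(T[m,0],T[m,1],1) for m in(L,Rr)];b=[np.polyfit(T[m,1],T[m,0],1) for m in(B,W)]
    print("walls",np.round(l,4).tolist(),"bar,wall",np.round(b,4).tolist(),L.sum(),Rr.sum(),B.sum())
    print(" bar x pct",np.percentile(T[B,0],[2,98]),"bar y",np.percentile(T[B,1],[1,99]))
    da=np.mean([l[0][0],l[1][0]]);dy=(l[0][1]+l[1][1])/2;dx=b[0][1]+.107
    c,s=np.cos(a),np.sin(a);o=o+[c*dx-s*dy,s*dx+c*dy];a+=da*.8
    print(" o",o,"deg",np.degrees(a))
for c in [(590.9,39.3),(555.6,35.7),(498.1,60.7),(460,56.8)]: print(tofr(np.array(c)/1000,o,a)*1000)
tool()
E
```

```text
walls [[0.0059, 0.1187], [0.0058, -0.1186]] bar,wall [[-0.0061, -0.1071], [-0.0046, -0.1279]] 583 574 546
 bar x pct [-0.11411892 -0.10019193] bar y [-0.08769441  0.08850552]
 o [0.53439922 0.05260604] deg -10.132969482112491
walls [[0.0008, 0.1187], [0.0007, -0.1187]] bar,wall [[-0.0019, -0.107], [0.0002, -0.1278]] 585 576 547
 bar x pct [-0.11398709 -0.10013827] bar y [-0.08800649  0.08837767]
 o [0.53438642 0.05260559] deg -10.099797447471285
walls [[0.0002, 0.1187], [0.0001, -0.1187]] bar,wall [[-0.0014, -0.107], [0.0009, -0.1278]] 585 576 546
 bar x pct [-0.11397951 -0.10010462] bar y [-0.08794719  0.08802366]
 o [0.53438242 0.05260629] deg -10.093087422714692
[57.9748284 -3.1957751]
[ 23.85201215 -12.92631523]
[-37.13933552   1.61003606]
[-73.96624551  -8.90655562]
t 0.1 tcp mm [ 216.5 -585.7  252.4] psi 20.27 zdown [-0.     0.002 -1.   ] F [ 0.57  0.54 -0.42] gap 0.998 q [-1.4   0.53  1.43 -0.    1.18 -0.18]
```

Emit:
move_arm --plan '[[[0, 0, 0, 0.125, -0.125, 0, 0], [0, 0, 0, 0.25, -0.25, 0, 0], [0, 0, 0, 0.375, -0.375, 0, 0], [0, 0, 0, 0.5, -0.5, 0, 0], [0, 0, 0, 0.625, -0.625, 0, 0], [0, 0, 0, 0.75, -0.75, 0, 0], [0, 0, 0, 0.875, -0.875, 0, 0], [0, 0, 0, 1, -1, 0, 0]]]'

```text
t: 1.1
tcp_pos: [0.2762, -0.4568, 0.2533]
tool_rot: [0.984, 0.176, 0.0, 0.0]
force: [0.7, 0.4, -0.4]
finger_gap: 1.003
```

Emit:
move_arm --plan '[[[0, 0, 0, 0.125, -0.125, 0, 0], [0, 0, 0, 0.25, -0.25, 0, 0], [0, 0, 0, 0.375, -0.375, 0, 0], [0, 0, 0, 0.5, -0.5, 0, 0], [0, 0, 0, 0.625, -0.625, 0, 0], [0, 0, 0, 0.75, -0.75, 0, 0], [0, 0, 0, 0.875, -0.875, 0, 0], [0, 0, 0, 1, -1, 0, 0]]]'

```text
t: 2.1
tcp_pos: [0.3354, -0.3283, 0.2533]
tool_rot: [0.984, 0.176, 0.0, 0.0]
force: [0.7, 0.5, -0.1]
finger_gap: 0.998
```

Emit:
move_arm --plan '[[[0, 0, 0, 0.125, -0.125, 0, 0], [0, 0, 0, 0.25, -0.25, 0, 0], [0, 0, 0, 0.375, -0.375, 0, 0], [0, 0, 0, 0.5, -0.5, 0, 0], [0, 0, 0, 0.625, -0.625, 0, 0], [0, 0, 0, 0.75, -0.75, 0, 0], [0, 0, 0, 0.875, -0.875, 0, 0], [0, 0, 0, 1, -1, 0, 0]]]'

```text
t: 3.1
tcp_pos: [0.3945, -0.1998, 0.2533]
tool_rot: [0.984, 0.176, 0.0, 0.0]
force: [0.1, 0.2, -0.5]
finger_gap: 1.002
```

Emit:
move_arm --plan '[[[0, 0, 0, 0.125, -0.125, 0, 0], [0, 0, 0, 0.25, -0.25, 0, 0], [0, 0, 0, 0.375, -0.375, 0, 0], [0, 0, 0, 0.5, -0.5, 0, 0], [0, 0, 0, 0.625, -0.625, 0, 0], [0, 0, 0, 0.75, -0.75, 0, 0], [0, 0, 0, 0.875, -0.875, 0, 0], [0, 0, 0, 1, -1, 0, 0]]]'

```text
t: 4.1
tcp_pos: [0.4535, -0.0713, 0.2533]
tool_rot: [0.984, 0.176, -0.0, -0.0]
force: [-0.2, -0.2, 0.3]
finger_gap: 0.996
```

Emit:
move_arm --plan '[[[0, 0, 0.07, 0.125, -0.125, 0, 0], [0, 0, 0.14, 0.25, -0.25, 0, 0], [0, 0, 0.21, 0.375, -0.375, 0, 0], [0, 0, 0.28, 0.5, -0.5, 0, 0], [0, 0, 0.35, 0.625, -0.625, 0, 0], [0, 0, 0.42, 0.75, -0.75, 0, 0], [0, 0, 0.49, 0.875, -0.875, 0, 0], [0, 0, 0.551, 1, -1, 0, 0]]]'

```text
t: 5.1
tcp_pos: [0.5124, 0.0572, 0.2532]
tool_rot: [0.999, -0.04, -0.0, 0.0]
force: [0.5, 0.2, -0.4]
finger_gap: 1.0
```

```bash
python3 - <<'E'
from h import *
s=tool();print(shift(*(np.array([503.2,296.4,250])-s["tcp_pos"]*1000),-4.5))
E
```

```text
t 5.1 tcp mm [512.4  57.2 253.2] psi -4.61 zdown [-0. -0. -1.] F [ 0.47  0.18 -0.36] gap 1.0 q [-0.11  0.38  1.7  -0.    1.06  1.55]
[-0.279 -2.377  0.032]
```

Emit:
move_arm --plan '[[[0, 0, 0, -0.0175, -0.125, 0, 0], [0, 0, 0, -0.035, -0.25, 0, 0], [0, 0, 0, -0.0525, -0.375, 0, 0], [0, 0, 0, -0.07, -0.5, 0, 0], [0, 0, 0, -0.0875, -0.625, 0, 0], [0, 0, 0, -0.105, -0.75, 0, 0], [0, 0, 0, -0.12, -0.875, 0, 0], [0, 0, 0, -0.14, -1, 0, 0]]]'

```text
t: 6.1
tcp_pos: [0.5063, 0.1576, 0.2533]
tool_rot: [0.999, -0.039, 0.0, 0.0]
force: [1.4, 0.1, 0.2]
finger_gap: 0.996
```

Emit:
move_arm --plan '[[[0, 0, 0, -0.0175, -0.125, 0, 0], [0, 0, 0, -0.035, -0.25, 0, 0], [0, 0, 0, -0.0525, -0.375, 0, 0], [0, 0, 0, -0.07, -0.5, 0, 0], [0, 0, 0, -0.0875, -0.625, 0, 0], [0, 0, 0, -0.105, -0.75, 0, 0], [0, 0, 0, -0.12, -0.875, 0, 0], [0, 0, 0, -0.14, -1, 0, 0]]]'

```text
t: 7.1
tcp_pos: [0.5002, 0.2584, 0.2533]
tool_rot: [0.999, -0.039, 0.0, -0.0]
force: [0.4, -0.2, 0.2]
finger_gap: 0.999
```

Emit:
move_arm --plan '[[[0, 0, 0, 0, -0.1, 0.1, 0], [0, 0, 0, 0, -0.2, 0.2, 0], [0, 0, 0, 0, -0.3, 0.3, 0], [0, 0, 0, 0, -0.377, 0.4, 0], [0, 0, 0, 0, -0.377, 0.5, 0], [0, 0, 0, 0, -0.377, 0.65, 0], [0, 0, 0, 0, -0.377, 0.8, 0], [0, 0, 0, 0, -0.377, 0.95, 0]]]'

```text
t: 8.1
tcp_pos: [0.5031, 0.2948, 0.1571]
tool_rot: [0.999, -0.04, -0.0, 0.0]
force: [0.3, 0.5, -0.5]
finger_gap: 0.998
```

```bash
python3 - <<'E'
from h import *
s=tool();print(shift(*(np.array([503.2,296.4,56])-s["tcp_pos"]*1000),-4.6))
E
```

```text
t 8.1 tcp mm [503.1 294.8 157.1] psi -4.55 zdown [-0.001 -0.    -1.   ] F [ 0.27  0.49 -0.45] gap 0.998 q [ 0.34  0.6   1.63 -0.    0.92  1.99]
[-0.    -0.016  1.011]
```

Emit:
move_arm --plan '[[[0, 0, 0, 0, -0.015, 0.15, 0], [0, 0, 0, 0, -0.015, 0.3, 0], [0, 0, 0, 0, -0.015, 0.45, 0], [0, 0, 0, 0, -0.015, 0.6, 0], [0, 0, 0, 0, -0.015, 0.75, 0], [0, 0, 0, 0, -0.015, 0.87, 0], [0, 0, 0, 0, -0.015, 0.95, 0], [0, 0, 0, 0, -0.015, 1, 0]]]'

```text
t: 9.1
tcp_pos: [0.5033, 0.2966, 0.0578]
tool_rot: [0.999, -0.039, -0.0, 0.0]
force: [0.4, 1.0, -0.2]
finger_gap: 1.001
```

Emit:
move_arm --plan '[[[0, 0, 0, 0, 0, 0, 0.3], [0, 0, 0, 0, 0, 0, 0.5], [0, 0, 0, 0, 0, 0, 0.7], [0, 0, 0, 0, 0, 0, 0.9], [0, 0, 0, 0, 0, 0, 1], [0, 0, 0, 0, 0, 0, 1], [0, 0, 0, 0, 0, 0, 1], [0, 0, 0, 0, 0, 0, 1]]]' --force 80

```text
t: 10.1
tcp_pos: [0.5037, 0.2968, 0.0588]
tool_rot: [0.999, -0.039, 0.0, -0.0]
force: [0.1, 0.5, 6.5]
finger_gap: 0.296
```

```bash
python3 - <<'E'
from h import *
s=tool()
E
```

```text
t 10.1 tcp mm [503.7 296.8  58.8] psi -4.53 zdown [ 0.001  0.    -1.   ] F [0.12 0.54 6.52] gap 0.296 q [0.34 0.75 1.67 0.   0.72 1.99]
```

Emit:
move_arm --plan '[[[0, 0, 0, 0, 0, -0.06, 1], [0, 0, 0, 0, 0, -0.2, 1], [0, 0, 0, 0, 0, -0.35, 1], [0, 0, 0, 0, 0, -0.5, 1], [0, 0, 0, 0, 0, -0.65, 1], [0, 0, 0, 0, 0, -0.8, 1], [0, 0, 0, 0, 0, -0.92, 1], [0, 0, 0, 0, 0, -1, 1]]]'

```text
t: 11.1
tcp_pos: [0.5035, 0.2967, 0.1593]
tool_rot: [0.999, -0.039, 0.0, -0.0]
force: [1.0, 0.0, -3.0]
finger_gap: 0.293
```

Emit:
move_arm --plan '[[[0, 0, -0.06, 0, 0.06, 0, 1], [0, 0, -0.18, 0, 0.2, 0, 1], [0, 0, -0.32, 0, 0.35, 0, 1], [0, 0, -0.46, 0, 0.5, 0, 1], [0, 0, -0.6, 0, 0.65, 0, 1], [0, 0, -0.74, 0, 0.8, 0, 1], [0, 0, -0.86, 0, 0.92, 0, 1], [0, 0, -0.94, 0, 1, 0, 1]]]'

```text
t: 12.1
tcp_pos: [0.4952, 0.1964, 0.1583]
tool_rot: [0.946, 0.325, -0.0, -0.0]
force: [-0.1, 0.2, -2.8]
finger_gap: 0.294
```

Emit:
move_arm --plan '[[[0, 0, -0.06, 0, 0.06, 0, 1], [0, 0, -0.18, 0, 0.2, 0, 1], [0, 0, -0.32, 0, 0.35, 0, 1], [0, 0, -0.46, 0, 0.5, 0, 1], [0, 0, -0.6, 0, 0.65, 0, 1], [0, 0, -0.74, 0, 0.8, 0, 1], [0, 0, -0.86, 0, 0.92, 0, 1], [0, 0, -0.94, 0, 1, 0, 1]]]'

```text
t: 13.1
tcp_pos: [0.5569, 0.1174, 0.1582]
tool_rot: [0.765, 0.644, -0.0, -0.0]
force: [-0.4, -0.2, -2.7]
finger_gap: 0.296
```

```bash
python3 - <<'E'
from h import *
s=tool();print(shift(*(np.array([623.9,30.6,120])-s["tcp_pos"]*1000),79.95))
E
```

```text
t 13.1 tcp mm [556.9 117.4 158.2] psi 80.18 zdown [-0. -0. -1.] F [-0.44 -0.22 -2.67] gap 0.296 q [ 0.01  0.58  1.66 -0.    0.9   0.18]
[-0.738  0.811  0.382]
```

Emit:
move_arm --plan '[[[0, 0, 0, -0.05, 0.05, 0, 1], [0, 0, 0, -0.16, 0.17, 0, 1], [0, 0, 0, -0.28, 0.31, 0.05, 1], [0, 0, 0, -0.42, 0.46, 0.12, 1], [0, 0, 0, -0.55, 0.6, 0.2, 1], [0, 0, 0, -0.65, 0.71, 0.28, 1], [0, 0, 0, -0.71, 0.78, 0.34, 1], [0, 0, 0, -0.738, 0.811, 0.382, 1]]]'

```text
t: 14.1
tcp_pos: [0.6239, 0.0309, 0.1194]
tool_rot: [0.766, 0.643, -0.0, -0.0]
force: [0.1, 0.6, -2.5]
finger_gap: 0.295
```

```bash
python3 - <<'E'
from h import *
from station import snapshot
s=tool()
o=np.array([.5344,.0526]);a=np.radians(-10.07)
for n in("top","scene"):
    d=snapshot(n);np.savez(n+"1.npz",**d);P=pts(d)
    if n=="top":
        P[...,2]-=.0015;T=tofr(P,o,a)
        for lo,hi in((.075,.1),):
            m=(P[...,2]>lo)&(P[...,2]<hi)&(abs(T[...,1])<.11)&(abs(T[...,0]-.09)<.03);rect(P,m)
    else:
        c=d["img"][150:300,190:390,::-1];cv2.imwrite("pics/s1.png",cv2.resize(c,None,fx=4,fy=4,interpolation=2))
E
```

```text
t 14.1 tcp mm [623.9  30.9 119.4] psi 80.05 zdown [-0.001  0.    -1.   ] F [ 0.05  0.59 -2.52] gap 0.295 q [-0.13  0.7   1.54  0.    0.91  0.04]
px [237, 161] [20, 13, 174] c mm [633.1  83.1] size [23.8 40. ] long axis deg 80.3 z [84.9 87.6 90.3] mean [632.4  86.5]
px [283, 169] [15, 11, 102] c mm [618.9  -5.5] size [20.7 27.5] long axis deg 79.3 z [84.9 87.5 90.2] mean [617.2  -8. ]
```

View pics/s1.png

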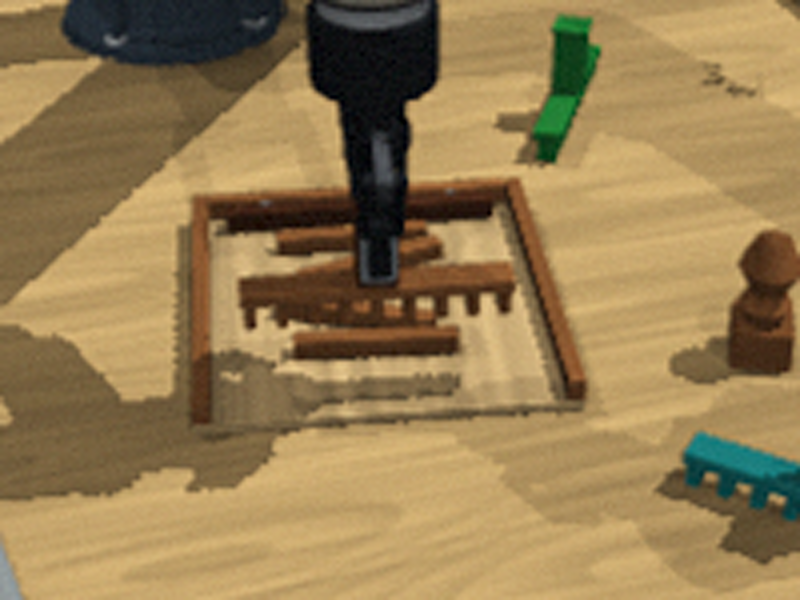

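Scene crop: the rake is level in the jaws over the tray's open half, near (380,285). All four sticks are bar-side of it, and the head's yaw of about 80° matches the tray. Now I'll lower it and comb.

Emit:
move_arm --plan '[[[0, 0, 0, 0, 0, 0.06, 1], [0, 0, 0, 0, 0, 0.14, 1], [0, 0, 0, 0, 0, 0.23, 1], [0, 0, 0, 0, 0, 0.32, 1], [0, 0, 0, 0, 0, 0.4, 1], [0, 0, 0, 0, 0, 0.46, 1], [0, 0, 0, 0, 0, 0.49, 1], [0, 0, 0, 0, 0, 0.503, 1]]]'

```text
t: 15.2
tcp_pos: [0.6239, 0.0312, 0.0697]
tool_rot: [0.766, 0.643, 0.0, 0.0]
force: [-0.1, -0.1, -2.0]
finger_gap: 0.293
```

Emit:
move_arm --plan '[[[0, 0, 0, 0, -0.03, 0, 1], [0, 0, 0, 0, -0.09, 0, 1], [0, 0, 0, 0, -0.16, 0, 1], [0, 0, 0, 0, -0.23, 0, 1], [0, 0, 0, 0, -0.3, 0, 1], [0, 0, 0, 0, -0.37, 0, 1], [0, 0, 0, 0, -0.43, 0, 1], [0, 0, 0, 0, -0.46, 0, 1]]]'

```text
t: 16.2
tcp_pos: [0.5781, 0.0393, 0.0698]
tool_rot: [0.766, 0.643, -0.0, -0.0]
force: [-0.0, -0.7, -2.6]
finger_gap: 0.294
```

```bash
python3 - <<'E'
from h import *
s=tool();print(tofr(s["tcp_pos"],np.array([.5344,.0526]),np.radians(-10.07))*1000)
E
```

```text
t 16.2 tcp mm [578.1  39.3  69.8] psi 80.08 zdown [-0.  0. -1.] F [-0.04 -0.73 -2.65] gap 0.294 q [-0.12  0.73  1.68  0.    0.73  0.05]
[45.34978818 -5.45815095]
```

Emit:
move_arm --plan '[[[0, 0, 0, 0, -0.03, 0, 1], [0, 0, 0, 0, -0.09, 0, 1], [0, 0, 0, 0, -0.16, 0, 1], [0, 0, 0, 0, -0.23, 0, 1], [0, 0, 0, 0, -0.3, 0, 1], [0, 0, 0, 0, -0.37, 0, 1], [0, 0, 0, 0, -0.43, 0, 1], [0, 0, 0, 0, -0.46, 0, 1]]]'

```text
t: 17.2
tcp_pos: [0.5327, 0.0472, 0.0698]
tool_rot: [0.766, 0.643, -0.0, -0.0]
force: [1.4, -0.4, -2.2]
finger_gap: 0.293
```

```bash
python3 - <<'E'
from h import *
from station import snapshot
s=tool();print(tofr(s["tcp_pos"],np.array([.5344,.0526]),np.radians(-10.07))*1000)
d=snapshot("scene");c=d["img"][170:290,200:360,::-1];cv2.imwrite("pics/s2.png",cv2.resize(c,None,fx=5,fy=5,interpolation=2))
E
```

```text
t 17.2 tcp mm [532.7  47.2  69.8] psi 80.08 zdown [-0.  0. -1.] F [ 1.39 -0.38 -2.19] gap 0.293 q [-0.12  0.7   1.8  -0.    0.65  0.05]
[-0.75176841 -5.57862057]
```

View pics/s2.png

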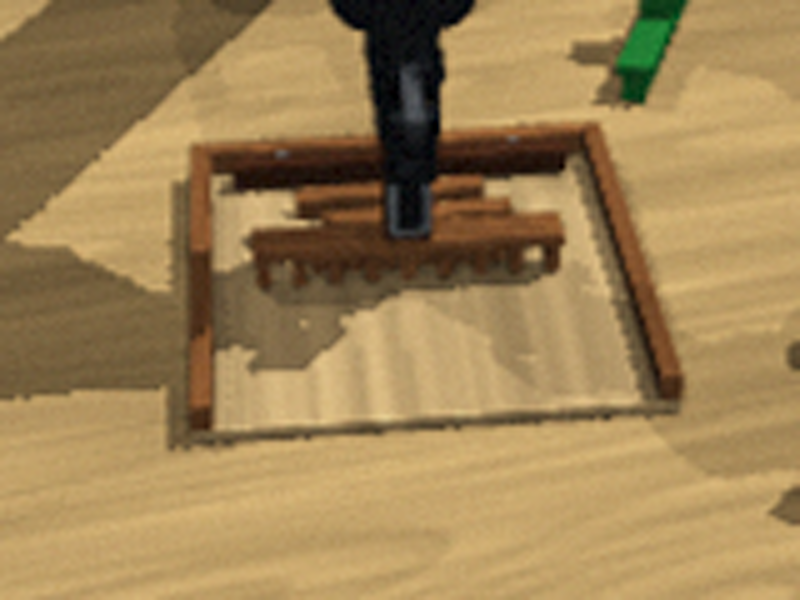

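The sticks are gathering parallel ahead of the rake, at (390,190) and (410,210), with none behind it. I'll carry on slowly.

Emit:
move_arm --plan '[[[0, 0, 0, 0, -0.03, 0, 1], [0, 0, 0, 0, -0.07, 0, 1], [0, 0, 0, 0, -0.12, 0, 1], [0, 0, 0, 0, -0.17, 0, 1], [0, 0, 0, 0, -0.22, 0, 1], [0, 0, 0, 0, -0.26, 0, 1], [0, 0, 0, 0, -0.29, 0, 1], [0, 0, 0, 0, -0.31, 0, 1]]]'

```text
t: 18.25
tcp_pos: [0.5026, 0.0525, 0.0698]
tool_rot: [0.766, 0.643, 0.0, 0.0]
force: [0.6, -0.1, -2.6]
finger_gap: 0.294
```

```bash
python3 - <<'E'
from h import *
from station import snapshot
s=tool();o=np.array([.5344,.0526]);a=np.radians(-10.07);print(tofr(s["tcp_pos"],o,a)*1000)
d=snapshot("top");P=pts(d);P[...,2]-=.0015;T=tofr(P,o,a)
m=(P[...,2]>.017)&(P[...,2]<.028)&(T[...,0]>-.118)&(T[...,0]<-.09)&(abs(T[...,1])<.1);m&=d["img"].sum(-1)>0
bar=m&(abs(T[...,1])>.06)
print("bar x pct by side",[np.percentile(T[bar&(np.sign(T[...,1])==k)][:,0]*1000,[2,50,98]).round(1) for k in(-1,1)])
# occupancy along x at outer stick y
for y0 in(-.05,.03,-.03):
    k=(abs(T[...,1]-y0)<.004)&(T[...,0]>-.12)&(T[...,0]<-.02);q=T[k][:,0]*1000;z=P[k][:,2]*1000;i=np.argsort(q)
    print(y0,[(int(A),int(B)) for A,B in zip(q[i][::3],z[i][::3])])
c=d["img"][150:290,190:340,::-1];cv2.imwrite("pics/t2.png",cv2.resize(c,(750,600) if 0 else None,fx=4,fy=4,interpolation=2))
E
```

```text
t 18.25 tcp mm [502.6  52.5  69.8] psi 80.08 zdown [ 0. -0. -1.] F [ 0.62 -0.15 -2.56] gap 0.294 q [-0.12  0.68  1.87 -0.    0.59  0.06]
[-31.30614424  -5.67220535]Traceback (most recent call last):
  File "<stdin>", line 7, in <module>
    return _quantile_unchecked(
        a, q, axis, out, overwrite_input, method, keepdims, weights)
    return _ureduce(a,
                    func=_quantile_ureduce_func,
    ...<5 lines>...
                    overwrite_input=overwrite_input,
                    method=method)
    r = func(a, **kwargs)
    result = _quantile(arr,
                       quantiles=q,
    ...<2 lines>...
                       out=out,
                       weights=wgt)
    slices_having_nans = np.isnan(arr[-1, ...])
                                  ~~~^^^^^^^^^
IndexError: index -1 is out of bounds for axis 0 with size 0
```

The arm hides the bar from the top camera, so I'll approach by force.

Emit:
move_arm --plan '[[[0, 0, 0, 0, -0.006, 0, 1], [0, 0, 0, 0, -0.012, 0, 1], [0, 0, 0, 0, -0.018, 0, 1], [0, 0, 0, 0, -0.024, 0, 1], [0, 0, 0, 0, -0.03, 0, 1], [0, 0, 0, 0, -0.035, 0, 1], [0, 0, 0, 0, -0.035, 0, 1], [0, 0, 0, 0, -0.035, 0, 1]]]'

```text
t: 19.3
tcp_pos: [0.4991, 0.0531, 0.0698]
tool_rot: [0.766, 0.643, -0.0, -0.0]
force: [1.1, -0.4, -1.5]
finger_gap: 0.296
```

```bash
python3 - <<'E'
from h import *
from station import snapshot
s=tool();o=np.array([.5344,.0526]);a=np.radians(-10.07);print(tofr(s["tcp_pos"],o,a)*1000)
d=snapshot("scene");c=d["img"][190:255,225:345,::-1];cv2.imwrite("pics/s3.png",cv2.resize(c,None,fx=6,fy=6,interpolation=2))
E
```

```text
t 19.3 tcp mm [499.1  53.1  69.8] psi 80.08 zdown [-0.  0. -1.] F [ 1.11 -0.41 -1.47] gap 0.296 q [-0.12  0.67  1.88  0.    0.59  0.06]
[-34.82105521  -5.68803265]
```

View pics/s3.png

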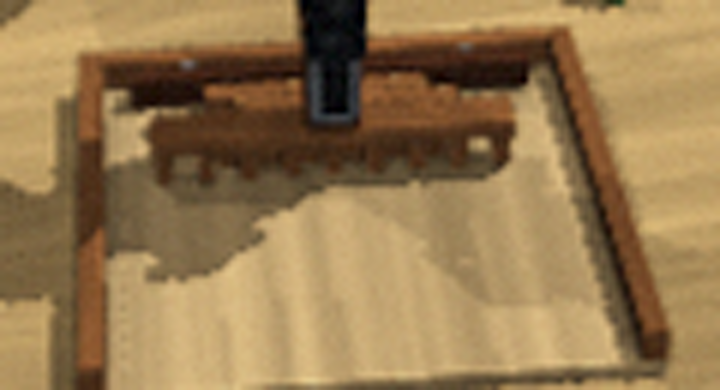

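The sticks look packed parallel between the rake and the bar (dark, at (165,93) and (480,78)), with no firm contact yet. I'll step in further by force.

Emit:
move_arm --plan '[[[0, 0, 0, 0, -0.003, 0, 1], [0, 0, 0, 0, -0.006, 0, 1], [0, 0, 0, 0, -0.009, 0, 1], [0, 0, 0, 0, -0.012, 0, 1], [0, 0, 0, 0, -0.015, 0, 1], [0, 0, 0, 0, -0.015, 0, 1], [0, 0, 0, 0, -0.015, 0, 1], [0, 0, 0, 0, -0.015, 0, 1]]]'

```text
t: 20.35
tcp_pos: [0.498, 0.0533, 0.0699]
tool_rot: [0.766, 0.643, 0.0, 0.0]
force: [1.1, -0.2, -2.3]
finger_gap: 0.296
```

Emit:
move_arm --plan '[[[0, 0, 0, 0, -0.003, 0, 1], [0, 0, 0, 0, -0.006, 0, 1], [0, 0, 0, 0, -0.009, 0, 1], [0, 0, 0, 0, -0.01, 0, 1], [0, 0, 0, 0, -0.01, 0, 1], [0, 0, 0, 0, -0.01, 0, 1], [0, 0, 0, 0, -0.01, 0, 1], [0, 0, 0, 0, -0.01, 0, 1]]]'

```text
t: 21.35
tcp_pos: [0.4976, 0.0534, 0.07]
tool_rot: [0.766, 0.643, 0.001, 0.001]
force: [5.5, -2.4, -2.7]
finger_gap: 0.295
```

Emit:
move_arm --plan '[[[0, 0, 0, 0, -0.003, 0, 1], [0, 0, 0, 0, -0.006, 0, 1], [0, 0, 0, 0, -0.009, 0, 1], [0, 0, 0, 0, -0.012, 0, 1], [0, 0, 0, 0, -0.015, 0, 1], [0, 0, 0, 0, -0.015, 0, 1], [0, 0, 0, 0, -0.015, 0, 1], [0, 0, 0, 0, -0.015, 0, 1]]]'

```text
t: 22.35
tcp_pos: [0.497, 0.0535, 0.0701]
tool_rot: [0.766, 0.643, 0.001, 0.001]
force: [5.4, -1.9, -2.5]
finger_gap: 0.292
```

```bash
python3 - <<'E'
from h import *
s=tool();o=np.array([.5344,.0526]);a=np.radians(-10.07);print(tofr(s["tcp_pos"],o,a)*1000, s["force"][:2]@[np.cos(a),np.sin(a)])
E
```

```text
t 22.35 tcp mm [497.   53.5  70.1] psi 80.07 zdown [ 0.004 -0.001 -1.   ] F [ 5.36 -1.85 -2.46] gap 0.292 q [-0.12  0.67  1.89 -0.    0.58  0.06]
[-36.97835287  -5.69771958] 5.598285587387281
```

Emit:
move_arm --plan '[[[0, 0, 0, 0, -0.003, 0, 1], [0, 0, 0, 0, -0.006, 0, 1], [0, 0, 0, 0, -0.009, 0, 1], [0, 0, 0, 0, -0.012, 0, 1], [0, 0, 0, 0, -0.015, 0, 1], [0, 0, 0, 0, -0.015, 0, 1], [0, 0, 0, 0, -0.015, 0, 1], [0, 0, 0, 0, -0.015, 0, 1]]]'

```text
t: 23.35
tcp_pos: [0.4965, 0.0535, 0.0703]
tool_rot: [0.766, 0.643, 0.002, 0.002]
force: [7.8, -2.5, -2.5]
finger_gap: 0.296
```

```bash
python3 - <<'E'
from h import *
s=tool();o=np.array([.5344,.0526]);a=np.radians(-10.07);print(tofr(s["tcp_pos"],o,a)*1000, s["force"][:2]@[np.cos(a),np.sin(a)])
E
```

```text
t 23.35 tcp mm [496.5  53.5  70.3] psi 80.07 zdown [ 0.006 -0.001 -1.   ] F [ 7.79 -2.46 -2.46] gap 0.296 q [-0.12  0.67  1.89 -0.    0.58  0.06]
[-37.47221332  -5.70931901] 8.10329689328253
```

Emit:
move_arm --plan '[[[0, 0, 0, 0, -0.004, 0, 1], [0, 0, 0, 0, -0.008, 0, 1], [0, 0, 0, 0, -0.012, 0, 1], [0, 0, 0, 0, -0.016, 0, 1], [0, 0, 0, 0, -0.02, 0, 1], [0, 0, 0, 0, -0.02, 0, 1], [0, 0, 0, 0, -0.02, 0, 1], [0, 0, 0, 0, -0.02, 0, 1]]]'

```text
t: 24.35
tcp_pos: [0.4959, 0.0537, 0.0705]
tool_rot: [0.766, 0.643, 0.003, 0.003]
force: [9.1, -2.7, -2.2]
finger_gap: 0.293
```

```bash
python3 - <<'E'
from h import *
from station import snapshot
s=tool();o=np.array([.5344,.0526]);a=np.radians(-10.07);print(tofr(s["tcp_pos"],o,a)*1000, s["force"][:2]@[np.cos(a),np.sin(a)])
d=snapshot("scene");P=pts(d);T=tofr(P,o,a)*1000;Z=P[...,2]*1000
d0=dict(np.load("scene1.npz"));P0=pts(d0);T0=tofr(P0,o,a)*1000;Z0=P0[...,2]*1000
for T_,Z_ in((T0,Z0),(T,Z)):
  for k in(-1,1):
    m=(abs(k*T_[...,1]-80)<15)&(Z_>11)&(Z_<21)&(abs(T_[...,0]+102)<8)
    print("bar face x",k,m.sum(),np.median(T_[m][:,0]).round(2) if m.sum() else None)
E
```

```text
t 24.35 tcp mm [495.9  53.7  70.5] psi 80.07 zdown [ 0.009 -0.001 -1.   ] F [ 9.11 -2.73 -2.16] gap 0.293 q [-0.12  0.67  1.89 -0.    0.57  0.06]
[-38.10986211  -5.69974735] 9.445373893321348
bar face x -1 27 -100.21
bar face x 1 29 -100.05
bar face x -1 26 -101.48
bar face x 1 27 -102.64
```

Emit:
move_arm --plan '[[[0, 0, 0, 0, -0.004, 0, 1], [0, 0, 0, 0, -0.008, 0, 1], [0, 0, 0, 0, -0.012, 0, 1], [0, 0, 0, 0, -0.016, 0, 1], [0, 0, 0, 0, -0.02, 0, 1], [0, 0, 0, 0, -0.02, 0, 1], [0, 0, 0, 0, -0.02, 0, 1], [0, 0, 0, 0, -0.02, 0, 1]]]'

```text
t: 25.4
tcp_pos: [0.4952, 0.0538, 0.0707]
tool_rot: [0.766, 0.643, 0.004, 0.004]
force: [9.9, -2.4, -3.9]
finger_gap: 0.293
```

```bash
cat > bar.py <<'E'
from h import *
from station import snapshot
s=tool();o=np.array([.5344,.0526]);a=np.radians(-10.07);print(tofr(s["tcp_pos"],o,a)*1000, s["force"][:2]@[np.cos(a),np.sin(a)])
d=snapshot("scene");P=pts(d);T=tofr(P,o,a)*1000;Z=P[...,2]*1000
for k in(-1,1):
    m=(abs(k*T[...,1]-80)<15)&(Z>11)&(Z<21)&(abs(T[...,0]+102)<8)
    print("bar face x",k,m.sum(),np.median(T[m][:,0]).round(2) if m.sum() else None)
E
python3 bar.py
```

```text
t 25.4 tcp mm [495.2  53.8  70.7] psi 80.07 zdown [ 0.012 -0.002 -1.   ] F [ 9.87 -2.44 -3.89] gap 0.293 q [-0.12  0.67  1.9  -0.    0.57  0.06]
[-38.75903598  -5.69216356] 10.14286817764225
bar face x -1 29 -102.11
bar face x 1 29 -102.24
```

Emit:
move_arm --plan '[[[0, 0, 0, 0, -0.004, 0, 1], [0, 0, 0, 0, -0.008, 0, 1], [0, 0, 0, 0, -0.012, 0, 1], [0, 0, 0, 0, -0.016, 0, 1], [0, 0, 0, 0, -0.02, 0, 1], [0, 0, 0, 0, -0.02, 0, 1], [0, 0, 0, 0, -0.02, 0, 1], [0, 0, 0, 0, -0.02, 0, 1]]]'

```text
t: 26.45
tcp_pos: [0.4946, 0.0539, 0.071]
tool_rot: [0.766, 0.643, 0.005, 0.006]
force: [10.6, -3.4, -3.1]
finger_gap: 0.3
```

```bash
python3 bar.py
```

```text
t 26.45 tcp mm [494.6  53.9  71. ] psi 80.07 zdown [ 0.015 -0.002 -1.   ] F [10.56 -3.41 -3.11] gap 0.3 q [-0.12  0.67  1.9  -0.    0.56  0.06]
[-39.40944969  -5.67598185] 10.988928840416587
bar face x -1 30 -103.95
bar face x 1 25 -103.69
```

Emit:
move_arm --plan '[[[0, 0, 0, 0, -0.004, 0, 1], [0, 0, 0, 0, -0.008, 0, 1], [0, 0, 0, 0, -0.01, 0, 1], [0, 0, 0, 0, -0.01, 0, 1], [0, 0, 0, 0, -0.01, 0, 1], [0, 0, 0, 0, -0.01, 0, 1], [0, 0, 0, 0, -0.01, 0, 1], [0, 0, 0, 0, -0.01, 0, 1]]]'

```text
t: 27.5
tcp_pos: [0.4943, 0.0539, 0.0711]
tool_rot: [0.766, 0.643, 0.006, 0.006]
force: [11.6, -3.0, -3.8]
finger_gap: 0.296
```

```bash
python3 bar.py; python3 bar.py; python3 bar.py; python3 - <<'E'
from station import snapshot
import cv2
d=snapshot("scene");c=d["img"][190:255,225:345,::-1];cv2.imwrite("pics/s4.png",cv2.resize(c,None,fx=6,fy=6,interpolation=2))
E
```

```text
t 27.5 tcp mm [494.3  53.9  71.1] psi 80.07 zdown [ 0.016 -0.002 -1.   ] F [11.64 -3.03 -3.78] gap 0.296 q [-0.12  0.67  1.9  -0.    0.56  0.06]
[-39.75078771  -5.70409403] 11.99302417178803
bar face x -1 30 -103.37
bar face x 1 29 -101.92
t 27.55 tcp mm [494.3  54.   71.1] psi 80.06 zdown [ 0.016 -0.002 -1.   ] F [12.05 -3.84 -3.4 ] gap 0.294 q [-0.12  0.67  1.9  -0.    0.56  0.06]
[-39.74544552  -5.68450476] 12.539310366293167
bar face x -1 27 -103.09
bar face x 1 29 -102.11
t 27.6 tcp mm [494.3  54.   71.1] psi 80.07 zdown [ 0.016 -0.002 -1.   ] F [12.69 -3.23 -4.12] gap 0.294 q [-0.12  0.67  1.9  -0.    0.56  0.06]
[-39.73836916  -5.68516248] 13.062003312918359
bar face x -1 30 -103.47
bar face x 1 30 -102.62
```

View pics/s4.png

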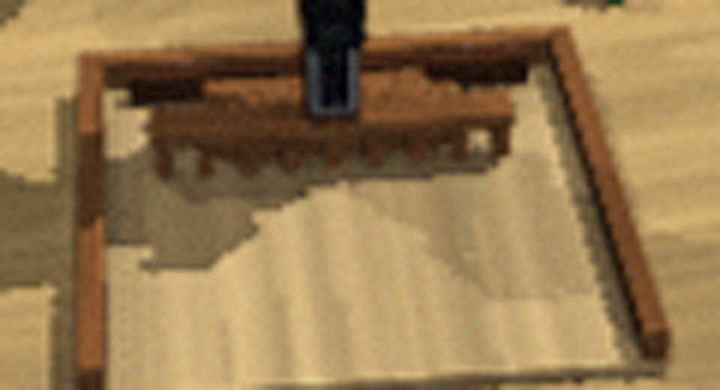

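By force and camera the bar is in about 2.6 mm. The pack looks flat and straight. I'll hold for 1 s, then ease off.

Emit:
move_arm --plan '[[[0, 0, 0, 0, 0, 0, 1], [0, 0, 0, 0, 0, 0, 1], [0, 0, 0, 0, 0, 0, 1], [0, 0, 0, 0, 0, 0, 1], [0, 0, 0, 0, 0, 0, 1], [0, 0, 0, 0, 0, 0, 1], [0, 0, 0, 0, 0, 0, 1], [0, 0, 0, 0, 0, 0, 1]]]'

```text
t: 28.7
tcp_pos: [0.4943, 0.0539, 0.0711]
tool_rot: [0.766, 0.643, 0.006, 0.006]
force: [11.6, -3.0, -2.7]
finger_gap: 0.296
```

Emit:
move_arm --plan '[[[0, 0, 0, 0, 0.004, 0, 1], [0, 0, 0, 0, 0.01, 0, 1], [0, 0, 0, 0, 0.016, 0, 1], [0, 0, 0, 0, 0.022, 0, 1], [0, 0, 0, 0, 0.028, 0, 1], [0, 0, 0, 0, 0.034, 0, 1], [0, 0, 0, 0, 0.04, 0, 1], [0, 0, 0, 0, 0.046, 0, 1]]]'

```text
t: 29.7
tcp_pos: [0.4958, 0.0537, 0.0706]
tool_rot: [0.766, 0.643, 0.003, 0.004]
force: [7.7, -2.2, -3.1]
finger_gap: 0.298
```

Emit:
move_arm --plan '[[[0, 0, 0, 0, 0.006, 0, 1], [0, 0, 0, 0, 0.012, 0, 1], [0, 0, 0, 0, 0.018, 0, 1], [0, 0, 0, 0, 0.024, 0, 1], [0, 0, 0, 0, 0.03, 0, 1], [0, 0, 0, 0, 0.036, 0, 1], [0, 0, 0, 0, 0.042, 0, 1], [0, 0, 0, 0, 0.048, 0, 1]]]'

```text
t: 30.7
tcp_pos: [0.4973, 0.0534, 0.07]
tool_rot: [0.766, 0.643, 0.001, 0.001]
force: [5.2, -1.9, -2.3]
finger_gap: 0.296
```

Emit:
move_arm --plan '[[[0, 0, 0, 0, 0.006, 0, 1], [0, 0, 0, 0, 0.012, 0, 1], [0, 0, 0, 0, 0.02, 0, 1], [0, 0, 0, 0, 0.035, 0, 1], [0, 0, 0, 0, 0.06, 0, 1], [0, 0, 0, 0, 0.1, 0, 1], [0, 0, 0, 0, 0.14, 0, 1], [0, 0, 0, 0, 0.16, 0, 1]]]'

```text
t: 31.7
tcp_pos: [0.512, 0.0508, 0.0697]
tool_rot: [0.766, 0.643, -0.0, -0.0]
force: [-0.1, 0.1, -2.4]
finger_gap: 0.297
```

```bash
python3 bar.py
```

```text
t 31.7 tcp mm [512.   50.8  69.7] psi 80.08 zdown [-0.001  0.    -1.   ] F [-0.14  0.09 -2.41] gap 0.297 q [-0.12  0.68  1.85  0.    0.61  0.05]
[-21.71857159  -5.64078786] -0.15580116838864322
bar face x -1 25 -100.22
bar face x 1 24 -101.18
```

Emit:
move_arm --plan '[[[0, 0, 0, 0, 0, -0.05, 1], [0, 0, 0, 0, 0, -0.15, 1], [0, 0, 0, 0, 0, -0.3, 1], [0, 0, 0, 0, 0, -0.45, 1], [0, 0, 0, 0, 0, -0.6, 1], [0, 0, 0, 0, 0, -0.74, 1], [0, 0, 0, 0, 0, -0.85, 1], [0, 0, 0, 0, 0, -0.9, 1]]]'

```text
t: 32.75
tcp_pos: [0.5122, 0.0508, 0.1607]
tool_rot: [0.766, 0.643, 0.0, 0.0]
force: [0.3, -0.1, -2.4]
finger_gap: 0.295
```

Emit:
move_arm --plan '[[[0, 0, 0.06, 0.06, 0, 0, 1], [0, 0, 0.18, 0.2, 0, 0, 1], [0, 0, 0.32, 0.35, 0, 0, 1], [0, 0, 0.46, 0.5, 0, 0, 1], [0, 0, 0.6, 0.65, 0, 0, 1], [0, 0, 0.74, 0.8, 0, 0, 1], [0, 0, 0.86, 0.92, 0, 0, 1], [0, 0, 0.94, 1, 0, 0, 1]]]'

```text
t: 33.75
tcp_pos: [0.5288, 0.1499, 0.1594]
tool_rot: [0.946, 0.323, -0.001, -0.0]
force: [0.2, -0.1, -2.4]
finger_gap: 0.297
```

Emit:
move_arm --plan '[[[0, 0, 0.06, 0.04, -0.06, 0, 1], [0, 0, 0.18, 0.14, -0.2, 0, 1], [0, 0, 0.32, 0.25, -0.35, 0, 1], [0, 0, 0.46, 0.36, -0.5, 0, 1], [0, 0, 0.6, 0.47, -0.65, 0, 1], [0, 0, 0.74, 0.57, -0.8, 0, 1], [0, 0, 0.86, 0.66, -0.92, 0, 1], [0, 0, 0.94, 0.71, -1, 0, 1]]]'

```text
t: 34.75
tcp_pos: [0.5236, 0.2725, 0.1593]
tool_rot: [0.999, -0.04, -0.001, 0.0]
force: [0.0, -0.2, -2.2]
finger_gap: 0.295
```

```bash
python3 - <<'E'
from h import *
from station import snapshot
s=tool();print("to go",shift(*(np.array([503.7,296.8,65])-s["tcp_pos"]*1000),-4.5))
d=snapshot("top");P=pts(d);P[...,2]-=.0015;o=np.array([.5344,.0526]);a=np.radians(-10.07);T=tofr(P,o,a)
m=(P[...,2]>.0155)&(P[...,2]<.04)&(T[...,0]>-.099)&(T[...,0]<.1)&(abs(T[...,1])<.105);rect(P,m)
for y0 in(-.05,.03):
    k=(abs(T[...,1]-y0)<.0015)&(abs(T[...,0]+.08)<.05);q=T[k][:,0]*1000;i=np.argsort(q);print([(int(A),int(B)) for A,B in zip(q[i],P[k][i][:,2]*1000)])
c=d["img"][150:290,195:335,::-1];cv2.imwrite("pics/t3.png",cv2.resize(c,None,fx=4,fy=4,interpolation=2))
E
```

```text
t 34.75 tcp mm [523.6 272.5 159.3] psi -4.62 zdown [-0.001 -0.    -1.   ] F [ 0.01 -0.22 -2.17] gap 0.295 q [0.29 0.6  1.61 0.   0.93 1.94]
to go [-0.217 -0.227  0.943]
px [230, 233] [61, 33, 1257] c mm [463.   59.6] size [ 54.8 132.6] long axis deg 80.0 z [18.5 21.3 24.1] mean [462.9  59.4]
[(-129, 22), (-127, 23), (-125, 26), (-123, 21), (-121, 10), (-121, 15), (-120, 8), (-120, 7), (-118, 9), (-117, 6), (-115, 8), (-112, 22), (-110, 25), (-108, 23), (-107, 22), (-105, 26), (-105, 24), (-103, 24), (-101, 27), (-99, 17), (-97, 21), (-95, 22), (-94, 22), (-93, 19), (-92, 25), (-90, 22), (-88, 19), (-86, 20), (-84, 8), (-81, 21), (-79, 6), (-79, 22), (-77, 6), (-75, 11), (-73, 6), (-70, 19), (-68, 24), (-68, 22), (-66, 23), (-66, 21), (-63, 21), (-61, 21), (-59, 22), (-57, 22), (-55, 20), (-54, 19), (-53, 22), (-52, 19), (-50, 20), (-48, 20), (-46, 19), (-44, 13), (-41, 7), (-39, 9), (-39, 6), (-37, 7), (-37, 11), (-34, 7), (-32, 5), (-30, 8)]
[(-129, 26), (-127, 23), (-125, 21), (-123, 23), (-122, 15), (-121, 13), (-120, 7), (-117, 8), (-115, 7), (-112, 25), (-110, 25), (-108, 22), (-108, 22), (-105, 26), (-105, 22), (-103, 24), (-103, 27), (-101, 22), (-99, 20), (-97, 17), (-95, 21), (-94, 22), (-93, 19), (-92, 23), (-90, 21), (-88, 22), (-86, 22), (-84, 21), (-81, 22), (-81, 19), (-79, 23), (-79, 21), (-77, 21), (-75, 21), (-72, 21), (-70, 19), (-70, 18), (-68, 21), (-68, 22), (-66, 21), (-64, 20), (-61, 20), (-59, 21), (-57, 17), (-55, 20), (-55, 24), (-52, 24), (-50, 16), (-48, 21), (-46, 21), (-44, 17), (-43, 8), (-41, 8), (-39, 7), (-37, 6), (-36, 4), (-34, 4), (-34, 6), (-32, 10), (-32, 9), (-30, 6)]
```

View pics/t3.png

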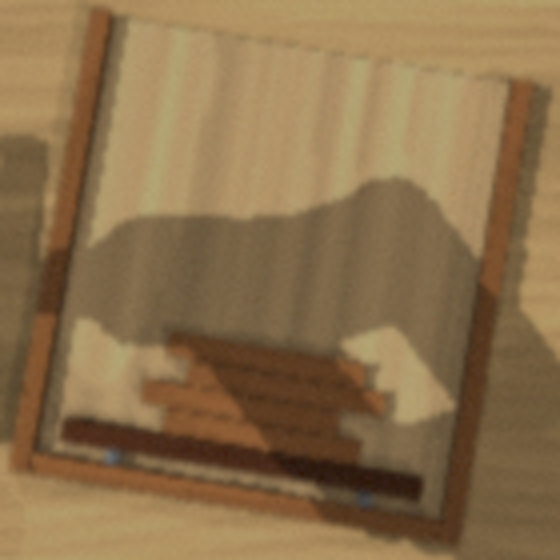

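The pack is flat and straight: it spans x = -100 to -44 mm along the bar, with no gaps. Now I'll set the rake down at its old spot.

Emit:
move_arm --plan '[[[0, 0, 0, -0.05, -0.05, 0, 1], [0, 0, 0, -0.13, -0.13, 0.08, 1], [0, 0, 0, -0.19, -0.2, 0.2, 1], [0, 0, 0, -0.217, -0.227, 0.36, 1], [0, 0, 0, -0.217, -0.227, 0.54, 1], [0, 0, 0, -0.217, -0.227, 0.72, 1], [0, 0, 0, -0.217, -0.227, 0.86, 1], [0, 0, 0, -0.217, -0.227, 0.95, 1]]]'

```text
t: 35.8
tcp_pos: [0.5041, 0.2959, 0.0635]
tool_rot: [0.999, -0.04, -0.001, 0.0]
force: [-0.3, 0.3, -2.0]
finger_gap: 0.293
```

Emit:
move_arm --plan '[[[0, 0, 0, 0, 0, 0.008, 1], [0, 0, 0, 0, 0, 0.016, 1], [0, 0, 0, 0, 0, 0.024, 1], [0, 0, 0, 0, 0, 0.032, 1], [0, 0, 0, 0, 0, 0.038, 1], [0, 0, 0, 0, 0, 0.04, 1], [0, 0, 0, 0, 0, 0.04, 1], [0, 0, 0, 0, 0, 0.04, 1]]]'

```text
t: 36.8
tcp_pos: [0.5042, 0.2962, 0.0608]
tool_rot: [0.999, -0.039, -0.0, -0.0]
force: [-0.8, -0.6, -2.4]
finger_gap: 0.295
```

Emit:
move_arm --plan '[[[0, 0, 0, 0, 0, 0.003, 1], [0, 0, 0, 0, 0, 0.006, 1], [0, 0, 0, 0, 0, 0.009, 1], [0, 0, 0, 0, 0, 0.012, 1], [0, 0, 0, 0, 0, 0.015, 1], [0, 0, 0, 0, 0, 0.015, 1], [0, 0, 0, 0, 0, 0.015, 1], [0, 0, 0, 0, 0, 0.015, 1]]]'

```text
t: 37.8
tcp_pos: [0.5042, 0.2962, 0.0593]
tool_rot: [0.999, -0.04, 0.0, -0.0]
force: [0.1, 0.0, -2.6]
finger_gap: 0.294
```

Emit:
move_arm --plan '[[[0, 0, 0, 0, 0, 0.002, 1], [0, 0, 0, 0, 0, 0.004, 1], [0, 0, 0, 0, 0, 0.006, 1], [0, 0, 0, 0, 0, 0.008, 1], [0, 0, 0, 0, 0, 0.01, 1], [0, 0, 0, 0, 0, 0.01, 1], [0, 0, 0, 0, 0, 0.01, 1], [0, 0, 0, 0, 0, 0.01, 1]]]'

```text
t: 38.8
tcp_pos: [0.5042, 0.2962, 0.0589]
tool_rot: [0.999, -0.039, 0.0, -0.0]
force: [-2.0, -1.3, 5.2]
finger_gap: 0.297
```

Contact: +5 N at TCP height 58.9 mm, the same as at the grasp. I'll release, retreat straight up, and check.

Emit:
move_arm --plan '[[[0, 0, 0, 0, 0, 0, 0.65], [0, 0, 0, 0, 0, 0, 0.5], [0, 0, 0, 0, 0, 0, 0.3], [0, 0, 0, 0, 0, 0, 0.1], [0, 0, 0, 0, 0, 0, 0], [0, 0, 0, 0, 0, 0, 0], [0, 0, 0, 0, 0, 0, 0], [0, 0, 0, 0, 0, 0, 0]]]'

```text
t: 39.8
tcp_pos: [0.5042, 0.2962, 0.0583]
tool_rot: [0.999, -0.039, 0.0, -0.0]
force: [-0.0, 0.3, -0.6]
finger_gap: 1.003
```

Emit:
move_arm --plan '[[[0, 0, 0, 0, 0, -0.05, 0], [0, 0, 0, 0, 0, -0.15, 0], [0, 0, 0, 0, 0, -0.3, 0], [0, 0, 0, 0, 0, -0.45, 0], [0, 0, 0, 0, 0, -0.6, 0], [0, 0, 0, 0, 0, -0.75, 0], [0, 0, 0, 0, 0, -0.9, 0], [0, 0, 0, 0, 0, -1, 0]]]'

```text
t: 40.8
tcp_pos: [0.5045, 0.2963, 0.1596]
tool_rot: [0.999, -0.039, 0.001, -0.0]
force: [0.1, 0.1, 0.4]
finger_gap: 1.005
```

```bash
python3 - <<'E'
from h import *
from station import snapshot
tool()
d=snapshot("scene");P=pts(d)
m=(P[...,2]>.02)&(P[...,2]<.095)&(abs(P[...,0]-.504)<.1)&(abs(P[...,1]-.296)<.06);rect(P,m)
cv2.imwrite("pics/s5.png",cv2.resize(d["img"][140:300,190:430,::-1],None,fx=3,fy=3,interpolation=2))
d=snapshot("top");P=pts(d);P[...,2]-=.0015;o=np.array([.5344,.0526]);a=np.radians(-10.07);T=tofr(P,o,a)
m=(P[...,2]>.0155)&(P[...,2]<.04)&(T[...,0]>-.099)&(T[...,0]<.1)&(abs(T[...,1])<.105);rect(P,m)
E
```

```text
t 40.8 tcp mm [504.5 296.3 159.6] psi -4.52 zdown [ 0.001  0.    -1.   ] F [0.1  0.07 0.38] gap 1.005 q [ 0.34  0.6   1.62 -0.    0.92  1.99]
px [347, 181] [28, 38, 472] c mm [504.3 294.9] size [ 31.1 178.9] long axis deg 177.0 z [23.7 31.7 86.3] mean [516.2 290.6]
px [230, 233] [61, 33, 1258] c mm [462.9  59.6] size [ 54.8 132.4] long axis deg 80.0 z [18.6 21.3 24. ] mean [463.   59.3]
```

View pics/s5.png

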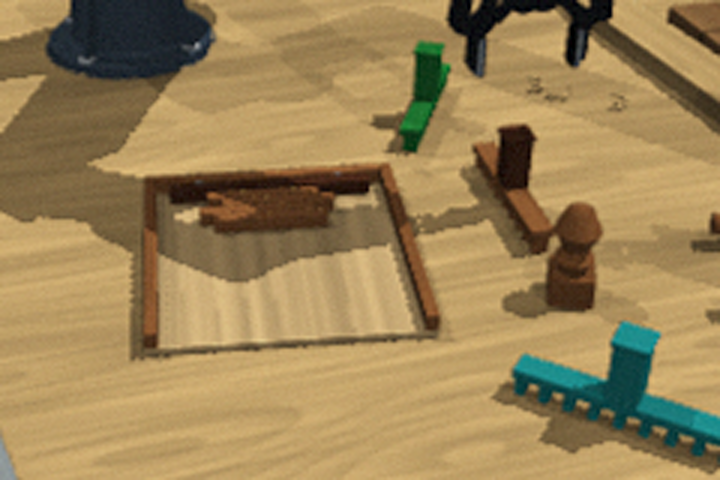

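The rake stands upright at (515,190) in the crop. The pack is at the bar, near (265,208), and the finial hasn't moved. Handing in.

```bash
python3 -c "
from station import manip
print(manip.sign_off())"
```

```text
the job is handed in; nothing more can be done
None
```

I combed the four sticks against the stop bar with the wooden rake, pressed the pack, held it for over a second and eased off over about 3 s. The rake is back upright on the bench where it started, with the gripper clear of it, and the job was handed in at about 41 s of the 72 s allowed.

**Final checks:**
- **Pack:** the last picture shows the sticks flat, along the bar to within about 0.1°. They span 55 mm against a nominal 56 mm, so there are no visible gaps.
- **Bar:** it is relaxed. The camera put its face at -100.2 mm on one side and -101.2 mm on the other, within its noise of the 100 mm rest position.
- **Rake and surroundings:** the rake stands level about 1 mm from its first position. The finial and both look-alike rakes sit where they were. I did not re-measure the plane and the try square, but the arm never went near them while low.

**Less certain:** the press depth was about 2.6 mm rather than exactly 3. Wrist force read about 12 N net. Single camera readings of the bar scattered by about 1 mm; one suggested 3.8 mm, which the force did not bear out. I stopped there to stay well inside the 4.5 mm limit.

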